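Stand the picture frame on its fold-out leg

TASK

Fold out the support leg on the back of the picture frame as far as it goes, then stand the frame up on the round wooden coaster, so that it rests on its lower edge and on the leg with the picture facing the robot's side of the counter. Set it down gently, and leave the cup, the marker and the pencil case where they are.

Things in the scene. Friction and masses are not known exactly. Their poses are not given: they have to be found in the camera images.
- frame: Wooden picture frame, a rigid board 160 tall, 115 wide, 14 thick (mm), 0.2 to 0.45 kg. Origin: centre of its underside. Own z up the frame, y across; picture at x = -7, back at x = +7. Starts leaning 30 degrees from vertical on the organiser's rest, top towards the robot's side, back up and away from it. Standing rightly on its open leg it leans back 20 degrees, top away from the picture side.
- leg (a joint): Hinge of the black leg, rad: 0 folded flat on the back (starts 0 to 0.06), 0.63 open at a firm stop. Axis along the frame's y at its x = 10, z = 105 mm. Light friction (0.03 N m), stays where put. Opening swings the lower end off the back (own +x of the frame) and up. Leg 5 mm thick, 36 mm wide for its upper 48 mm, then a stem 14 mm wide.
- leg_tab (a point): Middle of the pull tab on the leg's lower end: a bar 16 mm wide (along the frame's y), 10 mm thick, sticking out square from the leg by 28 mm. Point: 91.4 mm from the hinge along the leg, 19 mm out from its middle plane; folded, 22 mm off the frame's back and about 40 mm above the counter. Pinch its two sides from above; it turns between the fingers as the leg swings.
- leg_foot (a point): Middle of the rounded foot (radius 4 mm, 14 mm wide) at the leg's free end, 97.4 mm from the hinge. When the frame stands properly it is 4 mm above the surface and 66 mm behind the frame's lower back edge.
- corner_a (a point): Corner of the frame's lower back edge at own +y (x = +7, y = +57.5, z = 0 mm in the frame's axes). This edge carries the standing frame.
- corner_b (a point): The other corner of the lower back edge (y = -57.5 mm).
- top_mid (a point): Middle of the frame's top end (z = 160 mm in its axes). The top 50 mm is bare and free on both faces, for a grasp across the 14 mm thickness with the tool in line with the leaning frame: the rest carries only the lower 95 mm and the leg's hinge barrel ends 109 mm up.
- sightline (a point): An imaginary point 300 mm straight out in front of the picture, level with the frame's underside in its own axes: it tells which way the picture faces.
- coaster: Round wooden coaster for pots, 200 mm across, 12 mm thick, stuck to the counter. Origin: centre of its underside; its axes stay parallel to the world's (x away from the robot).
- organiser: Fixed black plastic desk organiser, 150 mm wide. Origin on the counter, 14 mm under the frame's underside. To its own -x a box with drawer, 52 to 149 mm from the origin, 62 mm high; a sloping rest board leans from the origin over that box, 90 mm high. The frame lies on the board, its underside on two short hooks 41 to 57 mm either side of the middle, no lip: it lifts straight up.
- cup: Red ceramic mug, 85 mm tall, 74 mm across; leave alone. Origin: centre of its base.
- marker: Green-capped whiteboard marker lying on the counter, 128 mm long, 16 mm thick; leave alone. Origin: its underside's middle.
- pencil_case: Closed plastic pencil case, 200 by 65 by 30 mm, lying on the counter; leave alone. Origin: its underside's middle.
There are look-alikes about, which are no part of the job. There is more than one size of the frame; the job needs the middle-sized.

How it is judged:
On the way, in this order (a step that is already met when the one before it is completed fails the run):
1. the leg is folded out to its stop (value of joint leg above 0.54 rad), for 0.2 s.
2. the frame stands on the coaster on its lower edge and the open leg (value of joint leg above 0.54 rad and z of each of corner_a, corner_b in the frame of coaster below 0.018 m and z of leg_foot in the frame of coaster below 0.024 m and horizontal distance between each of corner_a, corner_b, leg_foot and coaster below 0.1 m), for 0.2 s.
At the end, for the whole second after the job is handed in: Leg open beyond 0.54 rad; frame still, released, leaning under 29 degrees on the coaster; both lower back corners within 6 mm and the leg's foot within 8 mm of the coaster's surface and inside its rim; picture within about 60 degrees of facing straight to the robot's side (-x) (all of step 2 and angle between frame's own z axis and vertical below 0.5 rad and contact force between frame and coaster above 0.5 N and x of sightline in the frame of coaster below -0.1 m and linear speed of frame below 0.01 m/s); the robot touches nothing.
It fails at once if the marker is moved more than 30 mm (distance of marker from where it was at the start of the episode above 0.03 m).
It fails at once if the pencil case is moved more than 30 mm (distance of pencil_case from where it was at the start of the episode above 0.03 m).
It fails at once if the cup is moved more than 30 mm (distance of cup from where it was at the start of the episode above 0.03 m).
It fails at once if the frame is banged down on the coaster (more than 60 N) (contact force between frame and coaster above 60 N).
It also fails if it takes over 64 s, if anything falls off the work surface, if the arm or the gripper's body presses on something with over 40 N, if the wrist force passes 120 N, or if a joint passes its speed limit or range.

ROBOT

A 6-joint arm with a two-finger parallel gripper is mounted at the origin on the work surface. World frame = base frame: x ahead of the robot, y to its left, z up, the work surface at z = 0. Lengths are in m, angles in rad, forces in N, time in s.
With the tool pointing down it reaches from about 0.375 to 0.9 m from the base axis. Payload 3.1 kg.
Tool frame: the origin (TCP) lies where the fingers leave the gripper's body, on its centre line; the fingertips stand 73 mm ahead of it and the grasp point (between the pads) lies 54 mm ahead of it; z points along the fingers, y is the line along which they close (so a half turn about z gives the same grasp; the last joint's range is limited). The gripper opens to 85 mm and grips with 20 to 120 N. Pads are 22 mm wide; open, the fingers measure 114 mm over their backs; the gripper's body (76 mm by 85 mm) begins 54 mm behind the grasp point. The pads swing forward as they close: fully open they stand 13 mm farther back than shut.
Start: joints at [-1.413, 0.527, 1.433, -0, 1.181, -0.178], TCP at [0.206, -0.59, 0.304] pointing down, gripper open.
Joint ranges: [-3.08, 3.08], [-0.75, 2.2], [0.22, 2.44], [-1.43, 4.57], [0, 2.65], [-2.85, 2.85]. Speed limits (rad/s): [2.79, 2.79, 3.14, 3.14, 3.14, 3.14].

INTERFACE

Orientations are given as a unit quaternion [x, y, z, w].
In Python, from station import manip gives the robot as it stands.
- The arm moves only by the tool step_arm, never from a script. Its argument "moves" is one flat list of numbers, 5 for each row, row after row: the opening, from 0 (shut) to 1 (fully open), then the shift along the world's x, y, z scaled (see below), then the turn about the world's z scaled (see below). In form: [fingers, x, y, z, yaw, fingers, x, y, z, yaw, ...]. A call has 1 to 12 rows; each row is the pose to reach, as a shift and turn from the pose commanded when the call began, turning the shorter way round; what a row does not reach only later rows make up. The controller multiplies each number of a shift by 200 mm and each number of a turn by pi rad. A row lasts 1/8 s, in which the tool goes at most 62.5 mm and 10.7 degrees, less where a joint would pass 70% of its speed; a pose out of reach is approached as far as the arm can. A call with a number of a shift or a turn outside -1 to 1 is refused whole. A call with a gripper value outside its range is refused whole. The fingers move at their own pace and stop on an object; "grip_force" is the grip in N (left out, the last holds). Time passes only in rows, so rows that repeat a pose let the fingers close. It gives the time, the measured TCP pose, the force, the opening and the grip force at its end, in the units of the state.
- manip.sense(): the state, without advancing time (a new reading comes with each control period).
- manip.snapshot(name): name is "scene" or "top" or "wrist"; returns a dict with "color" (420x560x3 uint8, blue, green, red), "z_map" (420x560 float32, m along the optical axis (not along the pixel's ray), 0 where there is no reading), "fovy" (degrees; the focal length in pixels is half the picture's height over the tangent of half this angle, whatever the lens; pixels are square), "cx", "cy" (the principal point, pixels), "k1" (the pictures are not rectified: a ray, as slopes to the right and down, at radius r is drawn at 1 + k1 r^2 times it, then the intrinsics apply), "R" (3x3) and "t" (3): a world point X has camera coordinates R X + t; the wrist camera has in their place "mount" (4x4, takes a point from camera to tool coordinates, whose origin is the TCP and whose axes are the flange's). Camera axes: x right, y down, z forward; pixel columns grow to the right and rows downward; lengths in m; the calibration is good to about 2 mm. A picture is of the moment at which its call begins: read the wrist's pose just before it.
- manip.sign_off(): hands the job in; it is judged then, once.
The state is a dict: "t": time; "q": joint angles; "qd": joint speeds; "tau": joint torques, N m; "tcp_pos": TCP position; "tool_rot": TCP orientation; "force": force on the tool from outside, world axes, zero at the start; "ft_torque": the same for the moment, N m; "finger_gap": opening from 0.0 (shut) to 1.0 (fully open); "gripper_force": force on a finger pad.
Only numpy, scipy, OpenCV 4.12 (cv2) and the standard library are available. Lean on these libraries where they do the work, as an engineer would, in place of code of your own. Each camera call takes 0.05 s, during which the arm holds its last target. There are 200 camera calls.

## Working session

There is one attempt and no reset: what is moved stays moved. The work goes in short steps, Python scripts to look and compute and a tool call to move; the robot and the scene stay as the last step left them, time stands still between calls to the robot, and variables do not carry over. Pictures are saved under pics/ and viewed, at most 10 in all, crops included, and the job is handed in when it is done.

Besides the shell and the picture viewer there is one more tool, called after ">>>" as name(argument=value, ...), one argument or row to a line, values as JSON. step_arm: Moves the arm, as the interface text tells. Its arguments: {"type":"object","properties":{"moves":{"type":"array","items":{"type":"number"}},"grip_force":{"type":"number"}},"required":["moves"]}

```bash
ls; mkdir -p pics
cat > h.py <<'E'
import numpy as np,cv2
from station import manip
from scipy.spatial.transform import Rotation as Rn
def snap(n):
    s=manip.sense(); d=manip.snapshot(n)
    if n=="wrist":
        T=np.eye(4);T[:3,:3]=Rn.from_quat(s["tool_rot"]).as_matrix();T[:3,3]=s["tcp_pos"]
        W=T@np.array(d["mount"])
    else:
        W=np.eye(4);W[:3,:3]=np.array(d["R"]).T;W[:3,3]=-W[:3,:3]@np.array(d["t"])
    d["W"]=W;return d
def K(d):
    f=210/np.tan(np.radians(d["fovy"])/2);return np.array([[f,0,d["cx"]],[0,f,d["cy"]],[0,0,1.]])
def slopes(d,px):
    return cv2.undistortPoints(np.array(px,float).reshape(-1,1,2),K(d),np.array([d["k1"],0,0,0,0.]))[:,0]
def pts(d,px,z=None):
    """z None: use depth; else intersect with plane height z"""
    px=np.array(px).reshape(-1,2);s=slopes(d,px);r=np.c_[s,np.ones(len(s))]
    R,o=d["W"][:3,:3],d["W"][:3,3];w=r@R.T
    if z is None: k=d["z_map"][px[:,1].astype(int),px[:,0].astype(int)]
    else: k=(z-o[2])/w[:,2]
    return o+w*k[:,None]
def cloud(d):
    v,u=np.nonzero(d["z_map"]>0);return np.c_[u,v],pts(d,np.c_[u,v])
E
python3 - <<'E'
from h import *
for n in("scene","top"):
    d=snap(n);cv2.imwrite(f"pics/{n}0.png",d["color"]);np.savez(f"{n}0.npz",**d);print(n,d["fovy"],d["k1"],d["W"].round(3))
print(manip.sense())
E
```

```text
pics
scene 46.99230789185398 0.010123395959665347 [[ 0.677  0.502 -0.538  1.196]
 [ 0.736 -0.453  0.503 -0.702]
 [ 0.009 -0.737 -0.676  0.884]
 [ 0.     0.     0.     1.   ]]
top 52.073511508647954 -0.004856303185963157 [[ 0.025 -0.995  0.099  0.435]
 [-1.    -0.025 -0.002 -0.079]
 [ 0.005 -0.099 -0.995  1.083]
 [ 0.     0.     0.     1.   ]]
{'t': 0.1, 'q': array([-1.41350192e+00,  5.28368379e-01,  1.43377544e+00, -6.74459519e-06,
        1.18139155e+00, -1.78482944e-01]), 'qd': array([-0.00059622, -0.00312711, -0.00215526, -0.00015212, -0.00032576,
        0.00081892]), 'tau': array([ 8.73199838e-05, -4.43304062e+01, -1.78587073e+01, -2.85189917e-04,
        3.88098881e-03,  4.01675578e-06]), 'tcp_pos': array([ 0.20589613, -0.5895799 ,  0.30303389]), 'tool_rot': array([ 9.85939089e-01,  1.67102269e-01,  7.17223932e-06, -9.71337872e-04]), 'force': array([-0.27171557,  0.47918224, -0.24419189]), 'ft_torque': array([ 0.01256131, -0.03156654,  0.01513873]), 'gripper_force': 0.0, 'finger_gap': 1.005904321202498}
```

View pics/scene0.png

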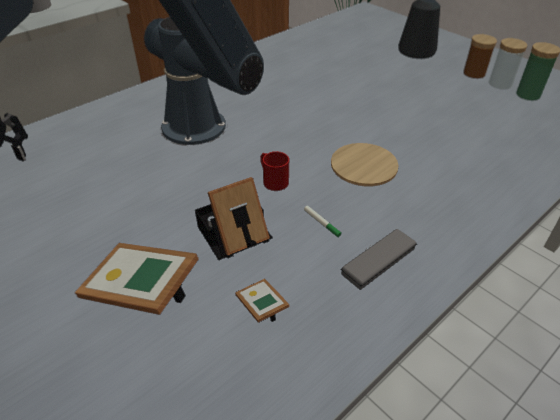

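View pics/top0.png

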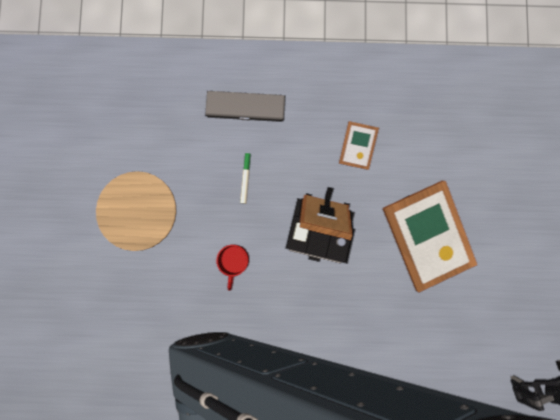

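Scene picture: the candidate frames are the large one (scene 140,275 / top 430,235, lying flat), the small one (scene 262,298 / top 358,145, lying flat), and the middle-sized one leaning on the organiser (scene 240,215 / top 325,215), back and black leg visible. The last one fits the description. Coaster at top (136,211), cup (233,262), marker (245,178), case (245,105). Measuring, with one close crop as a check.

Run:
```python
from h import *
L=lambda n:dict(np.load(n+"0.npz"))
t=L("top");s=L("scene")
cl=[]
for d in(t,s):
    px,P=cloud(d);c=d["color"][px[:,1],px[:,0]].astype(int)
    cl.append((px,P,c))
px,P,c=cl[0]
# coaster
hsv=cv2.cvtColor(t["color"],cv2.COLOR_BGR2HSV)
m=cv2.inRange(hsv,(8,70,80),(30,255,255));n,lab,st,ce=cv2.connectedComponentsWithStats(m)
for i in range(1,n):
    if st[i,4]>150: print(st[i],ce[i].round(1),pts(t,ce[i],.012).round(4))
# objects
for nm,q in dict(cup=(233,262),markA=(248,155),markB=(243,202),caseA=(208,105),caseB=(283,107)).items(): print(nm,pts(t,q,0.085 if nm=='cup' else .01).round(3))
for px,P,c in cl:
    a=pts(t,(325,215),.1)[0]
    near=(np.hypot(*(P[:,:2]-a[:2]).T)<.13)&(P[:,2]>.02)
    wood=near&(c[:,2]-c[:,0]>45)&(c[:,2]>60)
    Q=P[wood];print("wood",len(Q),Q.min(0).round(3),Q.max(0).round(3))
    for it in range(4):
        m=Q.mean(0);nrm=np.linalg.svd(Q-m,full_matrices=0)[2][2];nrm*=np.sign(nrm[2]);e=(Q-m)@nrm;Q=Q[abs(e)<max(.003,1.5*e.std())]
    print("plane",m.round(4),nrm.round(3),"tilt",np.degrees(np.arcsin(nrm[2])).round(1),"yaw",np.degrees(np.arctan2(nrm[1],nrm[0])).round(1),e.std(),len(Q))
    y=np.array([-nrm[1],nrm[0],0]);y/=np.linalg.norm(y);up=np.cross(nrm,y)
    print("y ext",np.percentile(Q@y,[.5,99.5]).round(4),"up ext",np.percentile(Q@up,[.5,99.5]).round(4),y.round(3),up.round(3))
    blk=near&(c.max(1)<45)&((P-m)@nrm>.003)&((P-m)@up<.1)&((P-m)@nrm<.05)
    B=P[blk];h=(B-m)@nrm
    print("leg pts",len(B)); 
    T=B[h>.015];print("tab",len(T),T.mean(0).round(4),T.min(0).round(3),T.max(0).round(3),h.max())
cv2.imwrite("pics/crop0.png",cv2.resize(s["color"][160:270,180:300],None,fx=5,fy=5,interpolation=2))
```

```text
[339 122  40  48 402] [357.9 144.6] [[ 0.6955 -0.2976  0.012 ]]
[  96  172   80   79 4918] [135.6 210.7] [[0.5129 0.2567 0.012 ]]
[ 383  181   94  111 2165] [426.9 233.9] [[ 0.4734 -0.4707  0.012 ]]
[ 300  195   52   45 1475] [325.5 218.1] [[ 0.5065 -0.2176  0.012 ]]
[439 246  14  15 172] [445.6 252.8] [[ 0.4277 -0.5167  0.012 ]]
cup [[0.395 0.003 0.085]]
markA [[ 0.662 -0.019  0.01 ]]
markB [[ 0.542 -0.01   0.01 ]]
caseA [[0.789 0.087 0.01 ]]
caseB [[ 0.789 -0.105  0.01 ]]
wood 1426 [ 0.453 -0.271  0.022] [ 0.562 -0.144  0.158]
plane [ 0.5061 -0.2067  0.1027] [ 0.841 -0.185  0.508] tilt 30.5 yaw -12.4 0.0009977197688684546 1161
y ext [-0.1501 -0.0377] up ext [-0.2759 -0.1217] [0.214 0.977 0.   ] [-0.496  0.109  0.861]
leg pts 175
tab 38 [ 0.5674 -0.2199  0.0479] [ 0.558 -0.225  0.041] [ 0.577 -0.214  0.057] 0.03755500180884624
wood 2421 [ 0.454 -0.274  0.02 ] [ 0.565 -0.146  0.158]
plane [ 0.5103 -0.2116  0.0931] [ 0.844 -0.184  0.504] tilt 30.3 yaw -12.3 0.0014753895998910643 2027
y ext [-0.1515 -0.0393] up ext [-0.277  -0.1198] [0.213 0.977 0.   ] [-0.493  0.108  0.864]
leg pts 382
tab 48 [ 0.5705 -0.224   0.0491] [ 0.556 -0.231  0.036] [ 0.581 -0.214  0.056] 0.04089875238136822
```

View pics/crop0.png

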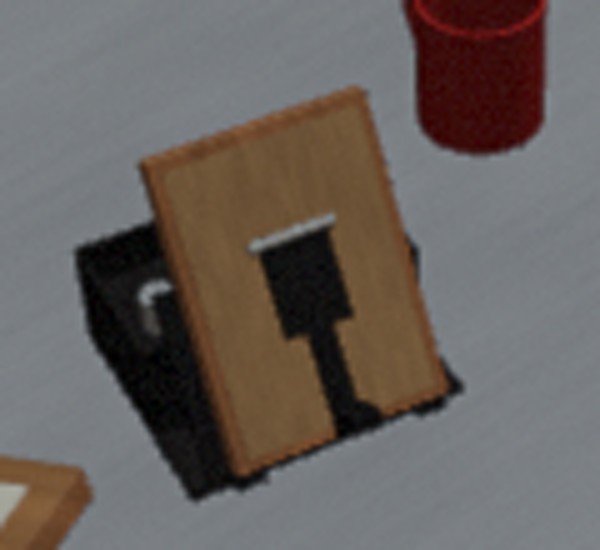

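The crop shows the middle frame: wood back, hinge at about (292,233), black leg running down to the tab/foot at (355,415); measured 112–115 × 155–157 mm, leaning 30°, so it is the right one. Now the target poses.

```bash
cat > fr.py <<'E'
from h import *
a=np.radians(-12.35);th=np.radians(30)
X=np.array([np.cos(th)*np.cos(a),np.cos(th)*np.sin(a),np.sin(th)]);Y=np.array([-np.sin(a),np.cos(a),0]);Z=np.cross(X,Y)
m=(np.array([.5061,-.2067,.1027])+np.array([.5103,-.2116,.0931]))/2
m=m+Y*(-.0946-m@Y); top=-.1205  # up coordinate of top end
O=m-.007*X; O=O+Z*((top-.160)-O@Z)
w=lambda x,z,y=0:O+x*X+y*Y+z*Z
def tab(t): return w(.010+.0914*np.sin(t)+.019*np.cos(t),.105-.0914*np.cos(t)+.019*np.sin(t))
E
python3 - <<'E'
from fr import *
print("O",O.round(4),"(z should be .014 - tilt effects)","top",w(0,.16).round(4),"X",X.round(3),"Y",Y.round(3))
s=manip.sense();p=s["tcp_pos"]
for t in(0,.03,.16,.32,.48,.63): print(t,tab(t).round(4),"shift/200mm",((tab(t)+[0,0,.054]-p)/.2).round(3))
E
```

```text
O [ 0.5487 -0.217   0.0124] (z should be .014 - tilt effects) top [ 0.4706 -0.1999  0.151 ] X [ 0.846 -0.185  0.5  ] Y [0.214 0.977 0.   ]
0 [ 0.5666 -0.2209  0.0387] shift/200mm [ 1.804  1.843 -1.052]
0.03 [ 0.5687 -0.2213  0.0406] shift/200mm [ 1.814  1.841 -1.042]
0.16 [ 0.5767 -0.2231  0.0495] shift/200mm [ 1.854  1.832 -0.998]
0.32 [ 0.585  -0.2249  0.0618] shift/200mm [ 1.895  1.823 -0.936]
0.48 [ 0.5912 -0.2263  0.0752] shift/200mm [ 1.927  1.816 -0.869]
0.63 [ 0.5951 -0.2271  0.0887] shift/200mm [ 1.946  1.812 -0.802]
```

>>> step_arm(
  moves=[0.5,0.2,0.2,0,-0.04,0.5,0.4,0.4,0,-0.09,0.5,0.6,0.6,0,-0.14,0.5,0.8,0.8,0,-0.176,0.5,1,1,0,-0.176],
  grip_force=20,
)

```text
t: 0.72
tcp_pos: [0.4069, -0.3885, 0.3036]
tool_rot: [0.994, -0.109, -0.0, -0.0]
force: [0.7, -0.3, 0.5]
finger_gap: 0.501
gripper_force: 0.0
```

>>> step_arm(
  moves=[0.5,0.2,0.2,0,0,0.5,0.4,0.4,0,0,0.5,0.6,0.6,-0.1,0,0.5,0.8,0.8,-0.2,0,0.5,0.81,0.84,-0.25,0,0.5,0.81,0.84,-0.25,0],
)

```text
t: 1.48
tcp_pos: [0.5671, -0.2212, 0.2526]
tool_rot: [0.994, -0.108, -0.002, -0.001]
force: [-0.4, 0.6, -1.0]
finger_gap: 0.501
gripper_force: 0.0
```

Run:
```python
from fr import *
d=snap("wrist");cv2.imwrite("pics/w1.png",d["color"]);np.savez("w1.npz",**d)
s=manip.sense();print(s["t"],s["tcp_pos"],s["tool_rot"],s["finger_gap"])
print(((tab(.03)+[0,0,.054]-s["tcp_pos"])/.2).round(3), Rn.from_quat(s["tool_rot"]).as_matrix()[:,1])
P=tab(.03);q=np.linalg.inv(d["W"])@np.r_[P,1];print("proj",(K(d)@(q[:3]/q[2]))[:2])
```

```text
1.525 [ 0.56723847 -0.22237777  0.25346669] [ 9.94114518e-01 -1.08331265e-01 -8.12949729e-04 -2.62009725e-05] 0.5025646265793621
[ 0.007  0.005 -0.795] [-2.15387409e-01 -9.76528673e-01  1.24042211e-04]
proj [279.1432164  200.76928987]
```

View pics/w1.png

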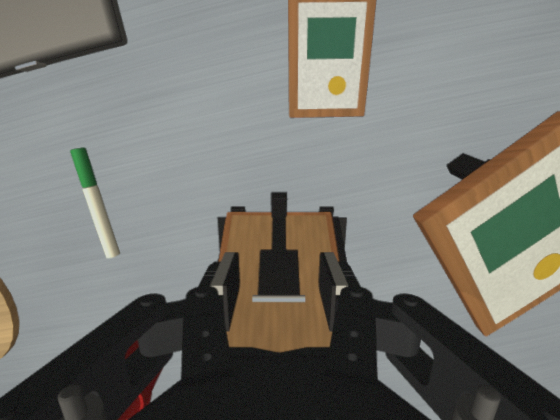

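The wrist view shows the tab at about (279,200), right on the predicted projection (279,201). Descending and pinching.

>>> step_arm(
  moves=[0.5,0.007,0.003,-0.2,0,0.5,0.007,0.003,-0.4,0,0.5,0.007,0.003,-0.6,0,0.5,0.007,0.003,-0.75,0,0.5,0.007,0.003,-0.79,0,0.5,0.007,0.003,-0.79,0,0,0.007,0.003,-0.79,0,0,0.007,0.003,-0.79,0,0,0.007,0.003,-0.79,0,0,0.007,0.003,-0.79,0,0,0.007,0.003,-0.79,0],
  grip_force=20,
)

```text
t: 2.9
tcp_pos: [0.5693, -0.2218, 0.0964]
tool_rot: [0.994, -0.108, -0.0, 0.0]
force: [-2.9, -2.2, 4.1]
finger_gap: 0.182
gripper_force: 24.5
```

>>> step_arm(
  moves=[0,0.02,-0.004,0.021,0,0,0.04,-0.009,0.044,0,0,0.061,-0.013,0.075,0,0,0.081,-0.018,0.106,0,0,0.098,-0.021,0.14,0,0,0.113,-0.025,0.173,0,0,0.123,-0.027,0.207,0,0,0.132,-0.029,0.24,0,0,0.132,-0.029,0.24,0],
)

```text
t: 4.03
tcp_pos: [0.5962, -0.2275, 0.1447]
tool_rot: [0.994, -0.108, 0.001, 0.0]
force: [-0.1, 0.7, -2.3]
finger_gap: 0.181
gripper_force: 23.7
```

Run:
```python
from fr import *
d=snap("scene");cv2.imwrite("pics/s2.png",cv2.resize(d["color"][120:290,160:330],None,fx=3.5,fy=3.5,interpolation=2))
s=manip.sense();print(s["t"],s["tcp_pos"],s["force"],s["finger_gap"])
```

```text
4.075 [ 0.5958322  -0.22731003  0.14423248] [ 0.0806501   0.59273276 -2.75924794] 0.18324371094311773
```

View pics/s2.png

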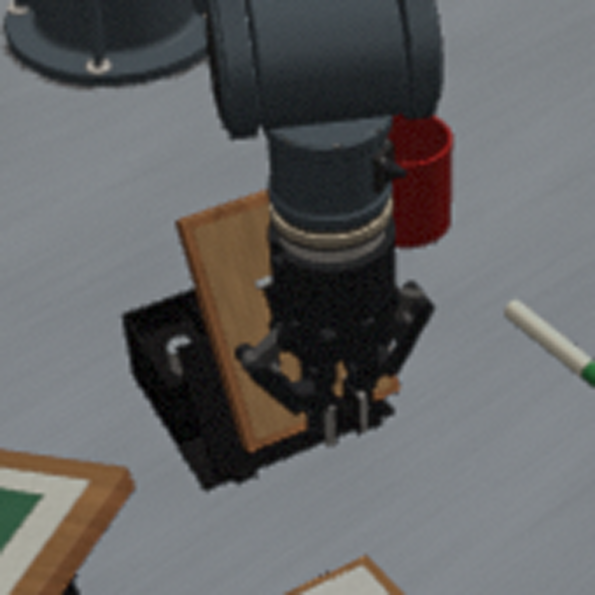

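>>> step_arm(
  moves=[0.5,0,0,0,0,0.5,0,0,0,0,0.5,0,0,0,0,0.5,0,0,0.2,0,0.5,0,0,0.4,0,0.5,0,0,0.6,0,0.5,0,0,0.8,0,0.5,0,0,0.8,0],
)

```text
t: 5.08
tcp_pos: [0.5973, -0.2281, 0.3081]
tool_rot: [0.994, -0.108, 0.004, 0.002]
force: [0.0, -0.3, -0.7]
finger_gap: 0.503
gripper_force: 0.0
```

Run:
```python
from fr import *
s=manip.sense();print(s["t"],s["q"].round(2),s["tcp_pos"].round(4))
for n in("top","wrist"):
    d=snap(n);px,P=cloud(d);c=d["color"][px[:,1],px[:,0]].astype(int)
    R=np.c_[X,Y,Z];L=(P-O)@R
    inb=(abs(L[:,1])<.07)&(L[:,2]>-.01)&(L[:,2]<.17)&(abs(L[:,0])<.12)
    wd=inb&(c[:,2]-c[:,0]>45)&(abs(L[:,0]-.007)<.02)
    Q=L[wd];print(n,"wood own x med",np.median(Q[:,0]),"y",np.percentile(Q[:,1],[1,99]).round(4),"z",np.percentile(Q[:,2],[1,99]).round(4))
    A=np.c_[Q[:,1:],np.ones(len(Q))];print(" plane slope (y,z,c)",np.linalg.lstsq(A,Q[:,0],rcond=None)[0].round(4))
    lg=inb&(c.max(1)<60)&(abs(L[:,1])<.009)&(L[:,0]>.018)&(L[:,2]<.1)&(L[:,2]>.02);B=L[lg]
    for z0 in np.arange(.02,.1,.01):
        q=B[(B[:,2]>z0)&(B[:,2]<z0+.01)]
        if len(q): print("  leg z",z0.round(2),"x",np.median(q[:,0]).round(4),len(q))
    cv2.imwrite(f"pics/{n}3.png",d["color"])
```

```text
5.075 [-0.54  0.54  1.39 -0.    1.2   1.25] [ 0.5973 -0.2281  0.3081]
  return _methods._mean(a, axis=axis, dtype=dtype,
  ret = ret.dtype.type(ret / rcount)
Traceback (most recent call last):
IndexError: index -1 is out of bounds for axis 0 with size 0
```

```bash
cat > leg.py <<'E'
from fr import *
def rep(names,tag):
  for n in names:
    d=snap(n);cv2.imwrite(f"pics/{n}{tag}.png",d["color"])
    px,P=cloud(d);c=d["color"][px[:,1],px[:,0]].astype(int)
    L=(P-O)@np.c_[X,Y,Z]
    inb=(abs(L[:,1])<.07)&(L[:,2]>-.01)&(L[:,2]<.17)&(abs(L[:,0])<.12)
    Q=L[inb&(c[:,2]-c[:,0]>40)&(abs(L[:,0]-.007)<.02)]
    if len(Q)<50: print(n,"no wood");continue
    print(n,"wood y",np.percentile(Q[:,1],[1,99]).round(4),"z",np.percentile(Q[:,2],[1,99]).round(4),"x=ay+bz+c",np.linalg.lstsq(np.c_[Q[:,1:],np.ones(len(Q))],Q[:,0],rcond=None)[0].round(4))
    B=L[inb&(c.max(1)<60)&(abs(L[:,1])<.007)&(L[:,0]>.014)&(L[:,2]<.1)&(L[:,2]>.01)]
    for z0 in np.arange(.01,.1,.01):
        q=B[(B[:,2]>z0)&(B[:,2]<z0+.01)]
        if len(q): print("  leg z",z0.round(2),"x",np.median(q[:,0]).round(4),len(q))
E
python3 -c "
from leg import *
rep(['scene','wrist'],3)"
```

```text
scene wood y [-0.0577  0.055 ] z [-0.0077  0.1377] x=ay+bz+c [ 0.0039 -0.1731  0.0238]
  leg z 0.01 x 0.0256 24
  leg z 0.02 x 0.0243 18
  leg z 0.03 x 0.0228 22
  leg z 0.04 x 0.0211 22
  leg z 0.05 x 0.0196 21
  leg z 0.06 x 0.0179 22
  leg z 0.07 x 0.0169 21
  leg z 0.08 x 0.0164 8
wrist wood y [-0.0545  0.0547] z [-0.0081  0.1382] x=ay+bz+c [ 0.002  -0.1803  0.0237]
  leg z 0.01 x 0.0258 69
  leg z 0.02 x 0.0241 75
  leg z 0.03 x 0.0223 74
  leg z 0.04 x 0.0206 91
  leg z 0.05 x 0.0188 96
  leg z 0.06 x 0.0172 99
  leg z 0.07 x 0.0155 101
  leg z 0.08 x 0.0145 28
```

View pics/wrist3.png

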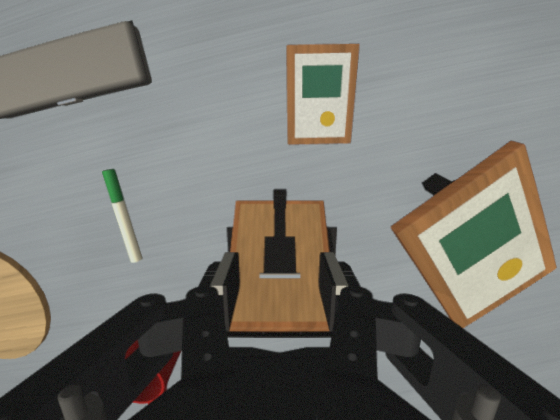

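The frame has shifted: it now leans about 40° with the leg still flat. It went with the tab instead of the leg opening. Re-measuring its pose.

```bash
cat > meas.py <<'E'
from h import *
def frame_pose(n,c0,r=.15,tag=None,nx_hint=np.array([.8,-.2,.5])):
    d=snap(n)
    if tag: cv2.imwrite(f"pics/{n}{tag}.png",d["color"])
    px,P=cloud(d);c=d["color"][px[:,1],px[:,0]].astype(int)
    near=(np.linalg.norm(P-c0,axis=1)<r)
    Q=P[near&(c[:,2]-c[:,0]>40)&(c[:,2]>60)]
    rng=np.random.default_rng(0);best=None
    for _ in range(200):  # robust plane
        a=Q[rng.choice(len(Q),3)];v=np.cross(a[1]-a[0],a[2]-a[0]);l=np.linalg.norm(v)
        if l<1e-5: continue
        v/=l
        if v@nx_hint<0: v=-v
        if v@nx_hint<.75: continue
        i=abs((Q-a[0])@v)<.003
        if best is None or i.sum()>best.sum(): best=i
    Q=Q[best];m=Q.mean(0);X=np.linalg.svd(Q-m,full_matrices=0)[2][2];X*=np.sign(X@nx_hint)
    r2=cv2.minAreaRect(np.c_[(Q-m)@np.array([-X[1],X[0],0])/np.hypot(*X[:2]),(Q-m)@np.cross(X,np.array([-X[1],X[0],0])/np.hypot(*X[:2]))].astype(np.float32))
    Y=np.array([-X[1],X[0],0])/np.hypot(*X[:2]);Z=np.cross(X,Y)
    yb=np.percentile((Q-m)@Y,[.5,99.5]);zb=np.percentile((Q-m)@Z,[.3,99.7])
    O=m+Y*yb.mean()+Z*(zb[1]-.160)-.007*X
    print(n,len(Q),"O",O.round(4),"X",X.round(3),"lean",np.degrees(np.arcsin(X[2])).round(1),"yaw",np.degrees(np.arctan2(X[1],X[0])).round(1),"size",np.diff(yb).round(4),np.diff(zb).round(4),"rect",np.round(r2[1],4),round(r2[2],1))
    L=(P-O)@np.c_[X,Y,Z]
    B=L[(c.max(1)<60)&(abs(L[:,1])<.006)&(L[:,0]>.009)&(L[:,0]<.1)&(L[:,2]<.1)&(L[:,2]>0)]
    print("  leg (z,x):",[(z0,round(float(np.median(B[(B[:,2]>z0)&(B[:,2]<z0+.01),0])),4)) for z0 in np.arange(0,.1,.01).round(2) if ((B[:,2]>z0)&(B[:,2]<z0+.01)).sum()>3])
    return O,X,Y,Z
E
python3 -c "
from meas import *
c=np.array([.52,-.21,.08])
for n in('scene','wrist'):
    O,X,Y,Z=frame_pose(n,c); print('bottom back',(O+.007*X).round(4),'top',(O+.16*Z).round(4))"
```

```text
scene 2127 O [ 0.5755 -0.2244  0.0051] X [ 0.751 -0.166  0.639] lean 39.7 yaw -12.5 size [0.1131] [0.1571] rect [0.1154 0.1585] 0.1
  leg (z,x): [(np.float64(0.01), 0.0372), (np.float64(0.02), 0.0118), (np.float64(0.03), 0.0121), (np.float64(0.04), 0.0121), (np.float64(0.05), 0.0118), (np.float64(0.06), 0.0123), (np.float64(0.07), 0.0123), (np.float64(0.08), 0.0125), (np.float64(0.09), 0.0129)]
bottom back [ 0.5807 -0.2255  0.0095] top [ 0.4756 -0.2023  0.1281]
wrist 9482 O [ 0.5754 -0.2228  0.0049] X [ 0.749 -0.165  0.642] lean 39.9 yaw -12.4 size [0.1117] [0.1571] rect [0.2043 0.1586] 0.0
  leg (z,x): [(np.float64(0.01), 0.0311), (np.float64(0.02), 0.0119), (np.float64(0.03), 0.0119), (np.float64(0.04), 0.0119), (np.float64(0.05), 0.0118), (np.float64(0.06), 0.012), (np.float64(0.07), 0.0119), (np.float64(0.08), 0.012), (np.float64(0.09), 0.012)]
bottom back [ 0.5806 -0.224   0.0094] top [ 0.4751 -0.2007  0.1276]
```

The leg never opened: the pinch held the tab's angle, so the frame slid off the hooks. It now rests on the counter and the board, leaning 40° (nothing failed). New plan:
1. Swing the frame upright with a top grasp.
2. Open the leg by hooking its tab over the organiser's board edge.
3. Place the frame on the coaster.

>>> step_arm(
  moves=[0.6,-0.1,0.02,-0.05,0.055,0.6,-0.2,0.04,-0.05,0.11,0.6,-0.3,0.06,-0.05,0.165,0.6,-0.4,0.09,-0.05,0.22,0.6,-0.5,0.123,-0.05,0.275,0.6,-0.568,0.123,-0.05,0.33,0.6,-0.568,0.123,-0.05,0.385,0.6,-0.568,0.123,-0.05,0.44,0.6,-0.568,0.123,-0.05,0.5,0.6,-0.568,0.123,-0.05,0.5],
)

```text
t: 6.58
tcp_pos: [0.4818, -0.2024, 0.2928]
tool_rot: [0.78, 0.625, -0.0, -0.001]
force: [-0.2, -0.4, -0.3]
finger_gap: 0.601
gripper_force: 0.0
```

```bash
python3 -c "
from meas import *
s=manip.sense();p=s['tcp_pos'];print(s['t'],p,s['q'].round(2),s['finger_gap'],Rn.from_quat(s['tool_rot']).as_matrix()[:,1])
O=np.array([.5754,-.2236]);h=np.array([.977,-.214])
for c,z in((-.094,.185),(-.083,.185),(-.0624,.187),(-.04,.19),(-.016,.192),(-.006,.193)): print(((np.r_[O+h*c,z]-p)/.2).round(3))
"
```

```text
6.575 [ 0.48176078 -0.20241143  0.29281441] [-0.61  0.41  1.7  -0.    1.04 -0.39] 0.6012798788076958 [ 0.97604276 -0.21756668 -0.00229514]
[ 0.009 -0.005 -0.539]
[ 0.063 -0.017 -0.539]
[ 0.163 -0.039 -0.529]
[ 0.273 -0.063 -0.514]
[ 0.39  -0.089 -0.504]
[ 0.439 -0.1   -0.499]
```

>>> step_arm(
  moves=[0.6,0.005,-0.005,-0.2,0,0.6,0.005,-0.005,-0.4,0,0.6,0.005,-0.005,-0.52,0,0.6,0.005,-0.005,-0.54,0,0.6,0.005,-0.005,-0.54,0],
)

```text
t: 7.2
tcp_pos: [0.4834, -0.2038, 0.186]
tool_rot: [0.78, 0.626, -0.0, -0.0]
force: [0.7, 0.4, 0.3]
finger_gap: 0.597
gripper_force: 0.0
```

>>> step_arm(
  moves=[0.58,0.03,-0.006,0,0,0.56,0.055,-0.012,0.0,0,0.55,0.09,-0.02,0.005,0,0.53,0.125,-0.027,0.008,0,0.51,0.155,-0.034,0.01,0,0.49,0.19,-0.041,0.015,0,0.47,0.23,-0.05,0.02,0,0.45,0.265,-0.058,0.025,0,0.45,0.265,-0.058,0.025,0],
)

```text
t: 8.32
tcp_pos: [0.537, -0.2156, 0.191]
tool_rot: [0.779, 0.626, 0.0, 0.001]
force: [-0.5, 0.3, 1.2]
finger_gap: 0.45
gripper_force: 0.1
```

```bash
python3 -c "
from meas import *
s=manip.sense();print(s['t'],s['tcp_pos'],s['force'],s['finger_gap'])
d=snap('scene');cv2.imwrite('pics/s4.png',cv2.resize(d['color'][100:290,140:330],None,fx=3,fy=3,interpolation=2))
frame_pose('scene',np.array([.55,-.21,.08]))"
```

```text
8.325 [ 0.53702072 -0.21558438  0.19099231] [-0.54288299  0.25622486  1.22983695] 0.45024964546949897
scene 1728 O [ 0.5678 -0.2644  0.0042] X [ 0.921 -0.203  0.332] lean 19.4 yaw -12.4 size [0.1923] [0.1572] rect [0.1597 0.1966] 89.9
  leg (z,x): []
```

View pics/s4.png

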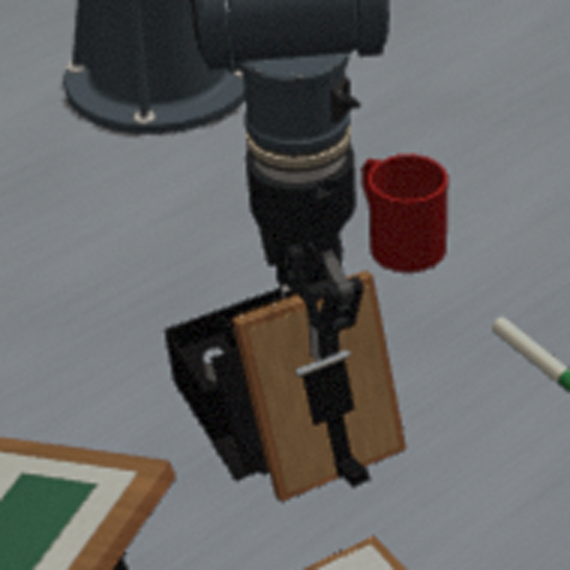

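Lean 19°, as planned, with the bottom edge staying put. Continuing upright, then closing.

>>> step_arm(
  moves=[0.42,0.03,-0.007,0.002,0,0.39,0.06,-0.013,0.005,0,0.36,0.09,-0.02,0.007,0,0.32,0.117,-0.026,0.01,0,0.28,0.145,-0.032,0.013,0,0.25,0.166,-0.037,0.015,0,0,0.17,-0.037,0.015,0,0,0.17,-0.037,0.015,0,0,0.17,-0.037,0.015,0,0,0.17,-0.037,0.015,0,0,0.17,-0.037,0.015,0],
  grip_force=50,
)

```text
t: 9.8
tcp_pos: [0.5706, -0.223, 0.1943]
tool_rot: [0.78, 0.626, 0.0, 0.001]
force: [1.7, -0.7, 2.0]
finger_gap: 0.157
gripper_force: 51.3
```

```bash
python3 -c "
from meas import *
s=manip.sense();print(s['t'],s['tcp_pos'],s['force'],s['finger_gap'],s['gripper_force'])
frame_pose('scene',s['tcp_pos']-[0,0,.11],r=.12,nx_hint=np.array([.97,-.2,0.1]))"
```

```text
9.8 [ 0.57059513 -0.22295384  0.19428506] [ 1.65327434 -0.7427421   1.98243254] 0.15724294739136002 51.32534444332123
scene 174 O [ 0.5717 -0.2243  0.0039] X [ 0.977 -0.215  0.01 ] lean 0.6 yaw -12.4 size [0.1122] [0.1586] rect [0.1584 0.1134] 89.2
  leg (z,x): [(np.float64(0.01), 0.0272), (np.float64(0.02), 0.0121), (np.float64(0.03), 0.0124), (np.float64(0.04), 0.0132), (np.float64(0.05), 0.0129), (np.float64(0.06), 0.013), (np.float64(0.07), 0.013), (np.float64(0.08), 0.0128), (np.float64(0.09), 0.0126)]
```

Gripped firmly and upright (lean 0.6°, gap 13.4 mm). Lifting and turning about 165° so the tab can hook over the board's top edge.

>>> step_arm(
  moves=[0,0,0,0.15,0,0,0,0,0.35,0,0,0,0,0.55,-0.03,0,0,0,0.75,-0.08,0,0,0,0.8,-0.13,0,0,0,0.8,-0.185,0,0,0,0.8,-0.24,0,0,0,0.8,-0.295,0,0,0,0.8,-0.35,0,0,0,0.8,-0.405,0,0,0,0.8,-0.46,0,0,0,0.8,-0.517],
)

```text
t: 11.35
tcp_pos: [0.5683, -0.2216, 0.3517]
tool_rot: [0.99, -0.138, -0.004, -0.001]
force: [0.4, 0.3, -2.6]
finger_gap: 0.155
gripper_force: 50.8
```

>>> step_arm(
  moves=[0,0,0,0,-0.055,0,0,0,0,-0.11,0,0,0,0,-0.165,0,0,0,0,-0.22,0,0,0,0,-0.275,0,0,0,0,-0.33,0,0,0,0,-0.385,0,0,0,0,-0.4,0,0,0,0,-0.4],
)

```text
t: 12.48
tcp_pos: [0.5687, -0.2218, 0.352]
tool_rot: [0.723, -0.691, -0.003, 0.001]
force: [0.2, -0.9, -2.5]
finger_gap: 0.161
gripper_force: 50.8
```

```bash
python3 -c "
from meas import *
s=manip.sense();print(s['t'],s['tcp_pos'],s['q'].round(2),s['force'],s['finger_gap'],Rn.from_quat(s['tool_rot']).as_matrix()[:,1].round(3))
d=snap('scene');px,P=cloud(d);c=d['color'][px[:,1],px[:,0]]
o=np.array([.5487,-.217]);h=np.array([.977,-.214]);y=np.array([.214,.977])
H=(P[:,:2]-o)@h;V=(P[:,:2]-o)@y
i=(abs(V)<.085)&(H>-.16)&(H<.03)&(P[:,2]<.1)&(P[:,2]>.005)
for a in np.arange(-.16,.03,.01):
    j=i&(H>=a)&(H<a+.01)
    if j.sum()>3: print('h',a.round(2),'zmax',np.percentile(P[j,2],98).round(4),'n',j.sum(),'V',V[j].min().round(3),V[j].max().round(3))
j=i&(P[:,2]>.08);print('top edge h',np.percentile(H[j],[5,50,95]).round(4),'z',P[j,2].max(),'V',V[j].min(),V[j].max(),j.sum())
cv2.imwrite('pics/s5.png',cv2.resize(d['color'][60:290,130:360],None,fx=2.5,fy=2.5,interpolation=2))"
```

```text
12.475 [ 0.5686767  -0.22180203  0.35201515] [-0.55  0.46  1.41 -0.    1.28  2.54] [ 0.19735593 -0.90961547 -2.52723088] 0.16074163976512748 [-0.999 -0.044  0.005]
h -0.15 zmax 0.0591 n 4 V -0.082 -0.016
h -0.14 zmax 0.0644 n 288 V -0.078 0.007
h -0.13 zmax 0.0638 n 91 V -0.079 0.003
h -0.12 zmax 0.0626 n 69 V -0.079 -0.003
h -0.11 zmax 0.063 n 35 V -0.079 -0.027
h -0.1 zmax 0.0645 n 52 V -0.079 -0.026
h -0.09 zmax 0.065 n 48 V -0.079 -0.057
h -0.08 zmax 0.0657 n 25 V -0.079 -0.076
h -0.07 zmax 0.0651 n 27 V -0.079 0.069
h -0.06 zmax 0.0936 n 244 V -0.079 0.072
h -0.05 zmax 0.086 n 346 V -0.078 0.062
h -0.04 zmax 0.0706 n 406 V -0.078 0.062
h -0.03 zmax 0.053 n 433 V -0.078 0.071
h -0.02 zmax 0.0349 n 396 V -0.079 0.07
h -0.01 zmax 0.0199 n 178 V -0.077 0.083
h 0.0 zmax 0.0211 n 46 V -0.061 0.053
top edge h [-0.0575 -0.0514 -0.0453] z 0.09767005311057142 V -0.0685855922606274 0.06162179070212646 156
```

View pics/s5.png

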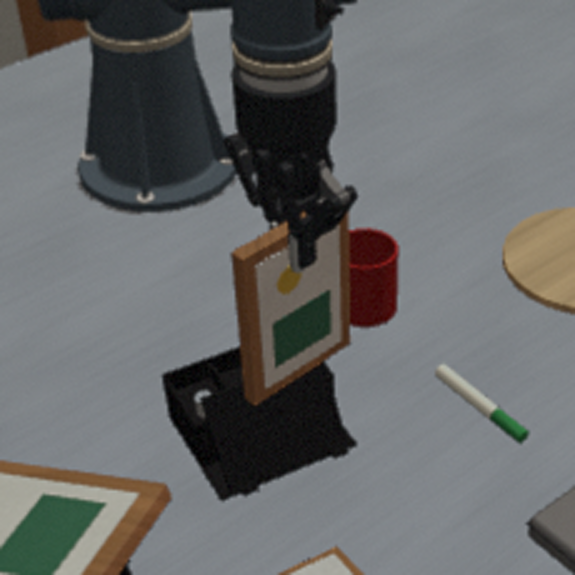

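The picture shows the frame held upright with its picture towards the camera and its back and leg towards the organiser. The board's top edge measures z≈0.091 and h≈-0.054. Moving the tab over the edge.

>>> step_arm(
  moves=[0,-0.1,0.045,0,0,0,-0.214,0.09,0,0,0,-0.214,0.09,-0.15,0,0,-0.214,0.09,-0.3,0,0,-0.214,0.09,-0.355,0,0,-0.214,0.09,-0.355,0,0,-0.214,0.09,-0.355,0],
)

```text
t: 13.4
tcp_pos: [0.528, -0.205, 0.2839]
tool_rot: [0.722, -0.691, 0.001, -0.0]
force: [0.4, 0.5, -2.4]
finger_gap: 0.16
gripper_force: 50.6
```

```bash
cat > side.py <<'E'
from h import *
s=manip.sense();p=s['tcp_pos'];print(s['t'],p.round(4),s['force'].round(2),s['finger_gap'])
E
python3 side.py
```

```text
13.4 [ 0.528  -0.205   0.2839] [ 0.38  0.46 -2.44] 0.16016931014268618
```

>>> step_arm(
  moves=[0,0,0,-0.025,0,0,0,0,-0.043,0,0,0.018,0.001,-0.047,0,0,0.035,0.002,-0.051,0,0,0.053,0.002,-0.057,0,0,0.071,0.003,-0.063,0,0,0.071,0.003,-0.063,0],
)

```text
t: 14.28
tcp_pos: [0.5437, -0.2046, 0.2719]
tool_rot: [0.722, -0.692, 0.003, -0.001]
force: [3.7, 0.3, 4.8]
finger_gap: 0.158
gripper_force: 52.0
```

```bash
python3 side.py
python3 - <<'E'
from h import *
d=snap('scene')
cv2.imwrite('pics/s6.png',cv2.resize(d['color'][90:280,170:330],None,fx=3.2,fy=3.2,interpolation=2))
E
```

```text
14.275 [ 0.5437 -0.2046  0.2719] [3.65 0.3  4.79] 0.15783921605443785
```

View pics/s6.png

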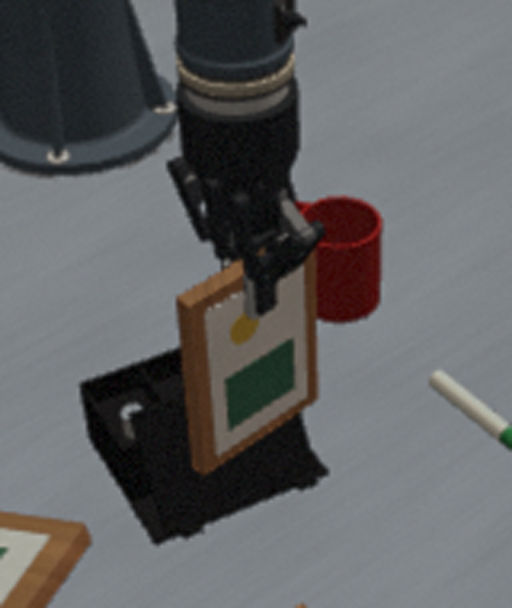

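```bash
cat > legang.py <<'E'
from h import *
def legang(yawdeg,names=("wrist","top","scene"),tilt=0):
    s=manip.sense();p=s['tcp_pos'];y=np.radians(yawdeg)
    X=np.array([np.cos(y),np.sin(y),0]);Y=np.array([-X[1],X[0],0])
    print(s['t'],p.round(4),s['force'].round(2))
    for n in names:
        d=snap(n);px,P=cloud(d);c=d["color"][px[:,1],px[:,0]].astype(int)
        D=P-p;x=D@X;l=D@Y;z=D[:,2]+.193
        w=(abs(l)<.062)&(abs(x)<.03)&(z>0)&(z<.165)&(c[:,2]-c[:,0]>40)
        if w.sum()>30: print(n,"wood x by z:",[(a,round(float(np.median(x[w&(z>a)&(z<=a+.02)])),4)) for a in (0,.02,.04,.06,.08,.1) if (w&(z>a)&(z<=a+.02)).sum()>5], "z range",np.percentile(z[w],[1,99]).round(4),"l",np.percentile(l[w],[1,99]).round(4))
        b=(abs(l)<.012)&(x>.012)&(x<.12)&(z>0)&(z<.104)&(c.max(1)<60)
        print(n,"black x by z:",[(round(a,2),round(float(np.percentile(x[b&(z>a)&(z<=a+.01)],10)),4),round(float(np.percentile(x[b&(z>a)&(z<=a+.01)],90)),4),int((b&(z>a)&(z<=a+.01)).sum())) for a in np.arange(0,.1,.01) if (b&(z>a)&(z<=a+.01)).sum()>2])
E
python3 -c "
from legang import *
legang(-177.5)"
```

```text
14.325 [ 0.5437 -0.2046  0.2719] [3.99 0.56 5.84]
wrist wood x by z: [(0.02, -0.0001), (0.04, -0.0001), (0.06, -0.0004), (0.08, -0.0), (0.1, 0.0)] z range [0.0794 0.1604] l [-0.0215  0.0581]
wrist black x by z: [(np.float64(0.0), 0.0276, 0.0503, 65), (np.float64(0.01), 0.0273, 0.0534, 213), (np.float64(0.02), 0.0314, 0.0522, 513), (np.float64(0.03), 0.0231, 0.024, 21), (np.float64(0.04), 0.0217, 0.0224, 21), (np.float64(0.05), 0.0199, 0.0207, 21), (np.float64(0.06), 0.0181, 0.0195, 35), (np.float64(0.07), 0.0163, 0.0178, 40), (np.float64(0.08), 0.0148, 0.0161, 32), (np.float64(0.09), 0.0138, 0.0142, 20)]
top wood x by z: [(0.04, 0.0058), (0.06, 0.0058), (0.08, 0.0058), (0.1, 0.0058)] z range [0.0442 0.1609] l [-0.0418 -0.019 ]
top black x by z: [(np.float64(0.02), 0.0247, 0.0274, 5), (np.float64(0.03), 0.0203, 0.0234, 7), (np.float64(0.04), 0.0206, 0.0217, 5), (np.float64(0.05), 0.0186, 0.0203, 8), (np.float64(0.06), 0.0169, 0.0187, 8), (np.float64(0.07), 0.0156, 0.016, 9), (np.float64(0.08), 0.0139, 0.0145, 9), (np.float64(0.09), 0.0128, 0.0132, 5)]
scene wood x by z: [(0, -0.0076), (0.02, -0.0077), (0.04, -0.0073), (0.06, -0.0077), (0.08, -0.0074), (0.1, -0.008)] z range [0.0022 0.1614] l [-0.0554  0.0595]
scene black x by z: []
```

It works: the leg is at about 0.17 rad and the frame is still vertical in the grip. Continuing along the arc.

>>> step_arm(
  moves=[0,0.022,0.001,-0.01,0,0,0.045,0.002,-0.02,0,0,0.067,0.003,-0.03,0,0,0.088,0.004,-0.043,0,0,0.109,0.005,-0.057,0,0,0.129,0.006,-0.071,0,0,0.15,0.007,-0.088,0,0,0.165,0.008,-0.1,0,0,0.165,0.008,-0.1,0],
)

```text
t: 15.6
tcp_pos: [0.5755, -0.2029, 0.2499]
tool_rot: [0.722, -0.691, 0.001, -0.0]
force: [5.4, 0.9, 1.8]
finger_gap: 0.153
gripper_force: 51.5
```

```bash
python3 -c "
from legang import *
legang(-177.5,('wrist','top'))"
```

```text
15.6 [ 0.5755 -0.2029  0.2499] [5.37 0.89 1.75]
wrist wood x by z: [(0.02, 0.0005), (0.04, -0.0006), (0.06, -0.0002), (0.08, -0.0002), (0.1, -0.0002)] z range [0.073  0.1603] l [-0.0216  0.0582]
wrist black x by z: [(np.float64(0.0), 0.0621, 0.068, 85), (np.float64(0.01), 0.069, 0.0748, 79), (np.float64(0.02), 0.0599, 0.0803, 105), (np.float64(0.03), 0.0564, 0.0824, 530), (np.float64(0.04), 0.05, 0.0829, 519), (np.float64(0.05), 0.0411, 0.0468, 129), (np.float64(0.06), 0.035, 0.0399, 150), (np.float64(0.07), 0.0287, 0.034, 226), (np.float64(0.08), 0.0223, 0.0273, 251), (np.float64(0.09), 0.0163, 0.0212, 241)]
top wood x by z: [] z range [0.1478 0.1619] l [-0.0464 -0.0195]
top black x by z: []
```

About 0.56 rad now; on to the stop.

>>> step_arm(
  moves=[0,0.013,0,-0.014,0,0,0.023,0.001,-0.026,0,0,0.03,0.001,-0.036,0,0,0.03,0.001,-0.036,0,0,0.03,0.001,-0.036,0],
)

```text
t: 16.32
tcp_pos: [0.5807, -0.2027, 0.2442]
tool_rot: [0.723, -0.691, 0.0, 0.001]
force: [3.3, -0.8, 9.8]
finger_gap: 0.155
gripper_force: 52.4
```

```bash
python3 -c "
from legang import *
legang(-177.5,('wrist',))"
```

```text
16.325 [ 0.5807 -0.2027  0.2442] [ 3.26 -0.81  9.76]
wrist wood x by z: [(0.02, 0.0001), (0.04, 0.0008), (0.06, 0.001), (0.08, 0.0003), (0.1, 0.0007)] z range [0.0803 0.1603] l [-0.0216  0.0581]
wrist black x by z: [(np.float64(0.0), 0.0632, 0.0696, 142), (np.float64(0.01), 0.0714, 0.0763, 72), (np.float64(0.02), 0.0678, 0.0825, 103), (np.float64(0.03), 0.0627, 0.0868, 325), (np.float64(0.04), 0.0569, 0.0868, 649), (np.float64(0.05), 0.047, 0.0863, 294), (np.float64(0.06), 0.0393, 0.0452, 167), (np.float64(0.07), 0.0319, 0.0379, 260), (np.float64(0.08), 0.0245, 0.0304, 301), (np.float64(0.09), 0.0174, 0.0232, 296)]
```

The leg is at its stop (0.63 rad). Lifting off and carrying it to the coaster while turning back.

>>> step_arm(
  moves=[0,0.02,0,0.2,0,0,0.02,0,0.45,0,0,0.02,0,0.7,0.03,0,0,0.0,0.78,0.08,0,-0.05,0.1,0.78,0.135,0,-0.1,0.2,0.78,0.19,0,-0.15,0.3,0.78,0.245,0,-0.2,0.4,0.78,0.3,0,-0.25,0.5,0.78,0.355,0,-0.3,0.6,0.78,0.41,0,-0.35,0.7,0.78,0.465,0,-0.4,0.8,0.78,0.52],
)

```text
t: 17.88
tcp_pos: [0.4973, -0.0413, 0.3962]
tool_rot: [0.998, 0.056, -0.005, -0.001]
force: [0.7, 0.2, -2.8]
finger_gap: 0.156
gripper_force: 50.8
```

>>> step_arm(
  moves=[0,0,0.2,0,0.055,0,0,0.4,0,0.11,0,0,0.6,0,0.165,0,0,0.8,0,0.22,0,0,1,0,0.275,0,0,1,0,0.33,0,0,1,0,0.385,0,0,1,0,0.44,0,0,1,0,0.467,0,0,1,0,0.467],
)

```text
t: 19.12
tcp_pos: [0.4984, 0.1571, 0.3965]
tool_rot: [0.706, 0.708, -0.004, -0.002]
force: [0.1, -0.0, -2.8]
finger_gap: 0.157
gripper_force: 50.8
```

```bash
python3 -c "
from meas import *
s=manip.sense();p=s['tcp_pos'];print(s['t'],p,s['q'].round(2),s['force'],s['finger_gap'],Rn.from_quat(s['tool_rot']).as_matrix()[:,1].round(3))
for n in('scene','top'):
    frame_pose(n,p-[0,0,.12],r=.13,nx_hint=np.array([1,0,0.1])) if n=='scene' else None
    d=snap(n);hsv=cv2.cvtColor(d['color'],cv2.COLOR_BGR2HSV);m=cv2.inRange(hsv,(8,70,80),(30,255,255))
    k,lab,st,ce=cv2.connectedComponentsWithStats(m)
    px,P=cloud(d);g=m[px[:,1],px[:,0]]>0;g&=(np.hypot(P[:,0]-.513,P[:,1]-.257)<.13)&(P[:,2]<.03);Q=P[g]
    print(n,'coaster',g.sum(),Q.min(0).round(4),Q.max(0).round(4),np.median(Q[:,2]).round(4))
"
```

```text
19.125 [0.49839997 0.15708547 0.39654178] [ 0.09  0.29  1.56 -0.    1.3   0.09] [ 0.13078928 -0.02753684 -2.83462383] 0.15748305407954924 [ 1.     0.002 -0.009]
scene 192 O [0.4977 0.1534 0.2096] X [ 1.    -0.01  -0.005] lean -0.3 yaw -0.6 size [0.1094] [0.1607] rect [0.1627 0.1103] 89.1
  leg (z,x): [(np.float64(0.01), 0.0634), (np.float64(0.02), 0.0674), (np.float64(0.03), 0.0651), (np.float64(0.04), 0.0525), (np.float64(0.05), 0.0426), (np.float64(0.06), 0.0365), (np.float64(0.07), 0.0291), (np.float64(0.08), 0.0222), (np.float64(0.09), 0.0151)]
scene coaster 2232 [ 4.150e-01  1.565e-01 -2.000e-04] [0.6139 0.3573 0.0194] 0.0131
top coaster 1821 [0.4153 0.1585 0.0057] [0.6115 0.3099 0.0184] 0.0117
```

>>> step_arm(
  moves=[0,0,0.2,0,0,0,0,0.4,0,0,0,0,0.507,-0.1,0,0,0,0.507,-0.3,0,0,0,0.507,-0.5,0,0,0,0.507,-0.7,0,0,0,0.507,-0.82,0,0,0,0.507,-0.87,0,0,0,0.507,-0.87,0,0,0,0.507,-0.87,0],
)

```text
t: 20.52
tcp_pos: [0.5013, 0.2594, 0.2263]
tool_rot: [0.706, 0.708, 0.001, 0.001]
force: [0.5, -0.2, -2.6]
finger_gap: 0.157
gripper_force: 50.7
```

```bash
python3 -c "
from meas import *
s=manip.sense();p=s['tcp_pos'];print(s['t'],p,s['force'])
frame_pose('scene',p-[0,0,.12],r=.13,nx_hint=np.array([1,0,0.1]))"
```

```text
20.525 [0.50131956 0.25935286 0.22625509] [ 0.49044715 -0.16534743 -2.62923746]
scene 280 O [0.5035 0.2574 0.0358] X [0.999 0.027 0.046] lean 2.6 yaw 1.6 size [0.1742] [0.1871] rect [0.1804 0.1874] 0.4
  leg (z,x): [(np.float64(0.02), 0.0651), (np.float64(0.03), 0.0616), (np.float64(0.04), 0.0561), (np.float64(0.05), 0.0469), (np.float64(0.06), 0.0404), (np.float64(0.07), 0.034), (np.float64(0.08), 0.0248), (np.float64(0.09), 0.0202)]
```

>>> step_arm(
  moves=[0,-0.01,-0.005,-0.04,0,0,-0.01,-0.005,-0.07,0,0,-0.01,-0.005,-0.08,0,0,-0.01,-0.005,-0.09,0,0,-0.01,-0.005,-0.095,0,0,-0.01,-0.005,-0.1,0,0,-0.01,-0.005,-0.1,0],
)

```text
t: 21.45
tcp_pos: [0.4987, 0.2582, 0.2062]
tool_rot: [0.706, 0.708, 0.0, 0.0]
force: [-1.8, 0.1, 4.9]
finger_gap: 0.161
gripper_force: 51.9
```

>>> step_arm(
  moves=[0,0,0,-0.004,0,0,0,0,-0.008,0,0,0,0,-0.012,0,0,0,0,-0.012,0],
)

```text
t: 21.95
tcp_pos: [0.4989, 0.2582, 0.2062]
tool_rot: [0.706, 0.708, 0.001, 0.001]
force: [-4.8, -1.6, 20.2]
finger_gap: 0.157
gripper_force: 53.9
```

Contact made. Easing the load off, then loosening the fingers and leading the frame back onto its leg.

>>> step_arm(
  moves=[0,0,0,0.012,0,0,0,0,0.014,0,0.18,0,0,0.014,0,0.2,0,0,0.014,0,0.22,0.03,0,0.014,0,0.23,0.06,0,0.014,0,0.245,0.09,0,0.014,0,0.265,0.12,0,0.014,0,0.265,0.12,0,0.014,0],
  grip_force=20,
)

```text
t: 23.08
tcp_pos: [0.5233, 0.2581, 0.2055]
tool_rot: [0.706, 0.708, 0.0, 0.0]
force: [-0.0, -0.7, -0.1]
finger_gap: 0.267
gripper_force: 0.1
```

```bash
cat > pl.py <<'E'
from h import *
s=manip.sense();p=s['tcp_pos'];print(s['t'],p.round(4),s['force'].round(1),s['finger_gap'],s['gripper_force'])
d=snap('scene');px,P=cloud(d);c=d['color'][px[:,1],px[:,0]].astype(int)
i=(abs(P[:,1]-.258)<.056)&(abs(P[:,0]-.53)<.09)&(P[:,2]>.03)&(c[:,2]-c[:,0]>35)
pf=[(z,P[i&(abs(P[:,2]-z)<.006)&(abs(P[:,1]-.258)>.03),0]) for z in np.arange(.05,.17,.02)]
pf=[(round(z,2),round(float(np.median(q)),4),len(q)) for z,q in pf if len(q)>4];print(pf)
if len(pf)>1: print("lean back deg",np.degrees(np.arctan(np.polyfit([a[0] for a in pf],[a[1] for a in pf],1)[0])).round(1))
E
python3 pl.py
```

```text
23.075 [0.5233 0.2581 0.2055] [-0.  -0.7 -0.1] 0.2673575164610637 0.11224099886021577
[(np.float64(0.05), 0.5104, 5), (np.float64(0.07), 0.5105, 7), (np.float64(0.09), 0.517, 5), (np.float64(0.11), 0.5188, 5), (np.float64(0.13), 0.5236, 7), (np.float64(0.15), 0.5258, 5)]
lean back deg 9.6
```

Lean back 9.6°, as planned. Continuing to 20°.

>>> step_arm(
  moves=[0.275,0.02,0,0,0,0.285,0.04,0,0,0,0.3,0.06,0,0,0,0.31,0.08,0,0,0,0.32,0.095,0,0,0,0.335,0.11,0,0,0,0.35,0.12,0,0,0,0.37,0.125,0,0,0,0.4,0.125,0,0,0,0.4,0.125,0,0,0],
)

```text
t: 24.38
tcp_pos: [0.5474, 0.2582, 0.2055]
tool_rot: [0.706, 0.708, -0.0, -0.0]
force: [-0.0, 0.7, 0.7]
finger_gap: 0.399
gripper_force: 0.0
```

```bash
python3 pl.py
```

```text
24.375 [0.5474 0.2582 0.2055] [-0.   0.7  0.7] 0.3991955158484702 0.0
[(np.float64(0.05), 0.5126, 9), (np.float64(0.07), 0.517, 6), (np.float64(0.09), 0.5273, 6), (np.float64(0.11), 0.5298, 5), (np.float64(0.13), 0.5407, 6), (np.float64(0.15), 0.5501, 6)]
lean back deg 20.5
```

>>> step_arm(
  moves=[0.6,0,0,0,0,0.6,0,0,0,0,0.6,0,0,0.1,0,0.6,0,0,0.3,0,0.6,0,0,0.5,0,0.6,0,0,0.8,0,0.6,0,0,0.8,0],
)

```text
t: 25.3
tcp_pos: [0.5498, 0.2589, 0.3715]
tool_rot: [0.706, 0.708, 0.006, 0.003]
force: [0.7, 0.5, -0.8]
finger_gap: 0.599
gripper_force: 0.0
```

```bash
python3 pl.py; python3 -c "
from h import *
d=snap('scene');cv2.imwrite('pics/s9.png',d['color'])"
```

```text
25.3 [0.5498 0.2589 0.3715] [ 0.7  0.5 -0.8] 0.5985987163979192 0.0
[(np.float64(0.05), 0.5145, 8), (np.float64(0.09), 0.5301, 5), (np.float64(0.15), 0.5456, 5)]
lean back deg 17.1
```

View pics/s9.png

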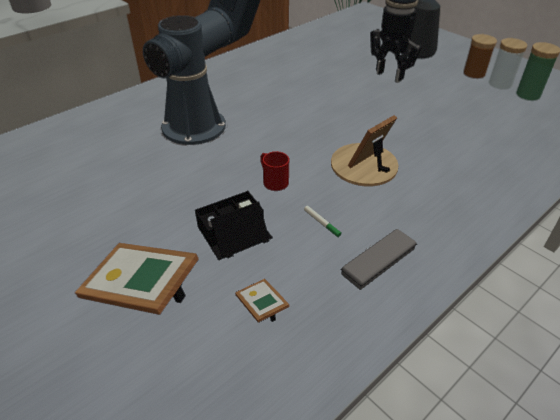

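The last picture shows the frame standing on the coaster at (372,140), leg foot on it at (383,168), the cup, marker and case unmoved, and the gripper clear above.

Run:
```python
from h import *
d=snap('top');px,P=cloud(d);c=d['color'][px[:,1],px[:,0]].astype(int)
s=snap('scene');q,S=cloud(s);cs=s['color'][q[:,1],q[:,0]].astype(int)
i=(np.hypot(S[:,0]-.53,S[:,1]-.257)<.1)&(S[:,2]>.03)&(S[:,2]<.2)
print('top z',np.percentile(S[i,2],[98,99.8]).round(4))
b=(np.hypot(S[:,0]-.53,S[:,1]-.257)<.1)&(S[:,2]<.2)&(S[:,2]>.013)&(cs.max(1)<55)
print('black leg',b.sum(),S[b].min(0).round(3),S[b].max(0).round(3))
print(manip.sign_off())
```

```text
top z [0.1679 0.1694]
black leg 534 [0.511 0.198 0.018] [0.601 0.307 0.16 ]
the job is handed in; nothing more can be done
None
```

I folded the leg out to its stop, stood the frame on the coaster at about 20° with the picture facing the robot's side, and handed the job in (verdict not shown). The first leg pull dragged the frame off its hooks, so I opened the leg against the organiser's board edge instead; the cup, marker and pencil case look unmoved in the final picture.

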